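# Load the jar steriliser and set its timer

### The arm

A 7-joint arm with a two-finger parallel gripper is mounted at the origin on the work surface. World frame = base frame: x ahead of the robot, y to its left, z up, the work surface at z = 0. Lengths are in m, angles in rad, forces in N, time in s.
With the tool pointing down it reaches from about 0.4 to 0.925 m from the base axis. Payload 5.6 kg.
Tool frame: the origin (TCP) lies at the centre of the arm's flange, where the gripper is bolted on; the fingertips stand 173 mm ahead of it and the grasp point (between the pads) lies 155 mm ahead of it; z points along the fingers, y is the line along which they close (so a half turn about z gives the same grasp; the last joint's range is limited). The gripper opens to 85 mm and grips with 20 to 120 N. Pads are 22 mm wide; open, the fingers measure 114 mm over their backs; the gripper's body (76 mm by 85 mm) begins 54 mm behind the grasp point. The pads swing forward as they close: fully open they stand 13 mm farther back than shut.
Start: joints at [-1.296, 0.468, -0.012, 1.603, 0.006, 1.071, -0.056], TCP at [0.203, 0.617, 0.405] pointing down, gripper open.
Joint ranges: [-2.53, 2.53], [-0.31, 2.02], [-1.57, 1.55], [0.28, 2.44], [-1.29, 4.43], [0.15, 1.84], [-2.92, 2.92]. Speed limits (rad/s): [2.57, 2.57, 3.14, 3.14, 3.14, 3.14, 3.14].

### API

Orientations are given as a unit quaternion [w, x, y, z].
In Python, from station import get_obs, capture, sign_off gives the robot as it stands. The module is installed in compiled form; this text tells all that it offers.
- The arm moves only by the shell command python3 -m creep 'ROWS'. ROWS is JSON, a list of rows, each a list of 3 entries, a list of its own where there are three numbers: the shift along the world's x, y, z in units of 20 cm (1.0 is 20 cm), then the turn about the world's z in units of pi/2 rad (1.0 is pi/2 rad), then the opening, from 0 (shut) to 1 (fully open). In form: [[[tx, ty, tz], twist, hand], ...]. A call has 1 to 20 rows; each row is the pose to reach, as a shift and turn from the pose commanded when the call began; what a row does not reach only later rows make up. A row lasts 1/10 s, in which the tool goes at most 50 mm and 8.59 degrees, less where a joint would pass 70% of its speed; a pose out of reach is approached as far as the arm can. A call with a number of a shift or a turn outside -1 to 1 is refused whole. A call with a gripper value outside its range is refused whole. The fingers move at their own pace and stop on an object; the grip force is fixed at half the most. Time passes only in rows, so rows that repeat a pose let the fingers close. It gives the time, the measured TCP pose, the force, the opening and the grip force at its end, in the units of the state.
- get_obs(): the state, without advancing time (a new reading comes with each control period).
- capture(name): name is "scene" or "top" or "wrist"; returns a dict with "pixels" (420x560x3 uint8, blue, green, red), "range_z" (420x560 float32, m along the optical axis (not along the pixel's ray), 0 where there is no reading), "vertical_fov" (degrees; the focal length in pixels is half the picture's height over the tangent of half this angle, whatever the lens; pixels are square), "cx", "cy" (the principal point, pixels), "D" ([k1, k2, p1, p2, k3] as OpenCV has them; the pictures are not rectified), "R" (3x3) and "t" (3): a world point X has camera coordinates R X + t; the wrist camera has in their place "mount" (4x4, takes a point from camera to tool coordinates, whose origin is the TCP and whose axes are the flange's). Camera axes: x right, y down, z forward; pixel columns grow to the right and rows downward; lengths in m; the calibration is good to about 2 mm. A picture is of the moment at which its call begins: read the wrist's pose just before it.
- sign_off(): hands the job in; it is judged then, once.
The state is a dict: "time_s": time; "q": joint angles; "qd": joint speeds; "joint_efforts": joint torques, N m; "eef_pos": TCP position; "eef_rot": TCP orientation; "wrist_force": force on the tool from outside, world axes, zero at the start; "moment": the same for the moment, N m; "finger_gap": opening from 0.0 (shut) to 1.0 (fully open); "gripper_force": force on a finger pad.
Only numpy, scipy, OpenCV 4.12 (cv2) and the standard library are available. Lean on these libraries where they do the work, as an engineer would, in place of code of your own. Each camera call takes 0.05 s, during which the arm holds its last target. There are 200 camera calls.

### The job

Pull the steriliser's tray all the way out, stand every lidded jar of pate from the mat upright on it, then push the tray fully home under the hood, keeping to the middle of its bar because it jams when moved off-centre. Only then turn the timer knob clockwise to the mark whose number equals the number of jars (count the thin marks from the broad zero mark), and let go. Leave everything else on the table where it stands.

Things in the scene. Friction and masses are not known exactly. Their poses are not given: they have to be found in the camera images.
- jar1_mid (a point): sealed jar of pate: plain glass cylinder with a flat steel lid, 53 mm across, 75 mm high, 0.15 to 0.3 kg, standing on the thin grey mat at the start; this point is its centre, 37.5 mm above its underside, z axis up along the jar. Three to five such jars are there; absent ones have no pose
- jar2_mid (a point): sealed jar of pate: plain glass cylinder with a flat steel lid, 53 mm across, 75 mm high, 0.15 to 0.3 kg, standing on the thin grey mat at the start; this point is its centre, 37.5 mm above its underside, z axis up along the jar. Three to five such jars are there; absent ones have no pose
- jar3_mid (a point): sealed jar of pate: plain glass cylinder with a flat steel lid, 53 mm across, 75 mm high, 0.15 to 0.3 kg, standing on the thin grey mat at the start; this point is its centre, 37.5 mm above its underside, z axis up along the jar. Three to five such jars are there; absent ones have no pose
- jar4_mid (a point): sealed jar of pate: plain glass cylinder with a flat steel lid, 53 mm across, 75 mm high, 0.15 to 0.3 kg, standing on the thin grey mat at the start; this point is its centre, 37.5 mm above its underside, z axis up along the jar. Three to five such jars are there; absent ones have no pose
- jar5_mid (a point): sealed jar of pate: plain glass cylinder with a flat steel lid, 53 mm across, 75 mm high, 0.15 to 0.3 kg, standing on the thin grey mat at the start; this point is its centre, 37.5 mm above its underside, z axis up along the jar. Three to five such jars are there; absent ones have no pose
- steriliser: steel jar steriliser, fixed to the table: a hood 270 mm (its x) by 300 mm (its y) by 152 mm high, closed at its -y end and open at its +y end, with a clear window in the roof near the mouth; origin at the centre of the hood's underside on the table; the mouth is at y = +150 mm. A low guide track 22 mm high runs out of the mouth to y = +510 mm, passing under the bar
- tray (a joint): position of the tray along the steriliser's y axis, m: 0 = fully home in the hood, 0.26 = all the way out, at its stop (wholly outside the hood). It moves with about 3 N and stays where it is left. It is guided only by two pins 40 mm apart under the middle of its bar: pushed within 20 mm of its centre line it runs freely, but pushed more than about 45 mm to one side it skews by 1 to 2 degrees and jams, however hard it is pushed; easing it back frees it
- tray_mid (a point): top face of the tray's floor, at its centre, 30 mm above the table; axes as the steriliser's (y = outwards). The floor inside the walls is 216 mm (x) by 246 mm (y), the side and rear walls rise 40 mm above it, the steel front plate (at y = +125 to +135 mm) 60 mm above it and 236 mm wide. With the tray out, five jars fit standing with room for the fingers in two rows at x = -49 and +49 mm, 78 mm apart along y
- tray_bar (a point): middle of the steel bar handle on the tray's front plate: round bar 12 mm thick, 170 mm long along the tray's x, 80 mm above the table, its axis 55 mm out from the front plate, joined to the plate only near its ends; can be pinched from above or pushed. Axes as the tray's
- timer (a joint): angle of the timer knob on the hood's roof, rad, growing clockwise seen from above, 0 to 3.0. Scale on the black disc: a broad white zero mark at 0 and a thin mark every 0.45 rad clockwise from it (mark 1 at 0.45, mark 2 at 0.90, ... mark 6 at 2.70). Turns with 0.05 N m and stays where it is left
- timer_grip (a point): centre of the timer knob's upright grip bar, on the knob's axis (vertical), 185 mm above the table, 33 mm above the roof. The bar is 54 mm long along this point's x axis, 13 mm thick along its y, and 34 mm tall, from 20 mm below this point to 14 mm above. The end with the white line, at -x, is the pointer; at angle 0 it points along the steriliser's -x. The axes turn with the knob
- pot: bystander, to be left alone: squat earthenware mustard pot without a lid, 72 mm across, 40 mm high, on the far outer corner of the mat; not one of the jars; origin at its underside
- mill: bystander, to be left alone: turned wooden pepper mill, 56 mm across, 155 mm high; origin at its underside
- spool: bystander, to be left alone: spool of red twine, 64 mm across, 70 mm high; origin at its underside
- vinegar: bystander, to be left alone: green glass vinegar bottle, 64 mm across, 210 mm high; origin at its underside
- nozzle: bystander, to be left alone: white plastic stuffing nozzle standing on its flange, 60 mm across, 110 mm high; origin at its underside
Not all that is in view belongs to the job. What is shaped like the part that bears jar3_mid but blue, pink or turquoise is not meant.

How it is judged:
On the way, in this order (a step that is already met when the one before it is completed fails the run):
1. the tray is pulled all the way out (value of joint tray above 0.245 m), for 0.2 s.
2. every jar stands upright on the pulled-out tray, let go (x of jar1_mid in the frame of tray_mid between -0.09 and 0.09 m and y of jar1_mid in the frame of tray_mid between -0.115 and 0.115 m and z of jar1_mid in the frame of tray_mid between 0.03 and 0.045 m and angle between each of jar1_mid, jar2_mid, jar3_mid, jar4_mid, jar5_mid's own z axis and vertical below 0.15 rad and x of jar2_mid in the frame of tray_mid between -0.09 and 0.09 m and y of jar2_mid in the frame of tray_mid between -0.115 and 0.115 m and z of jar2_mid in the frame of tray_mid between 0.03 and 0.045 m and x of jar3_mid in the frame of tray_mid between -0.09 and 0.09 m and y of jar3_mid in the frame of tray_mid between -0.115 and 0.115 m and z of jar3_mid in the frame of tray_mid between 0.03 and 0.045 m and x of jar4_mid in the frame of tray_mid between -0.09 and 0.09 m and y of jar4_mid in the frame of tray_mid between -0.115 and 0.115 m and z of jar4_mid in the frame of tray_mid between 0.03 and 0.045 m and x of jar5_mid in the frame of tray_mid between -0.09 and 0.09 m and y of jar5_mid in the frame of tray_mid between -0.115 and 0.115 m and z of jar5_mid in the frame of tray_mid between 0.03 and 0.045 m and value of joint tray above 0.22 m and contact force between the fingers and jar1 below 0.1 N and contact force between the fingers and jar2 below 0.1 N and contact force between the fingers and jar3 below 0.1 N and contact force between the fingers and jar4 below 0.1 N and contact force between the fingers and jar5 below 0.1 N), for 0.3 s.
3. the tray is fully home with the jars standing on it (x of jar1_mid in the frame of tray_mid between -0.09 and 0.09 m and y of jar1_mid in the frame of tray_mid between -0.115 and 0.115 m and z of jar1_mid in the frame of tray_mid between 0.03 and 0.045 m and angle between each of jar1_mid, jar2_mid, jar3_mid, jar4_mid, jar5_mid's own z axis and vertical below 0.15 rad and x of jar2_mid in the frame of tray_mid between -0.09 and 0.09 m and y of jar2_mid in the frame of tray_mid between -0.115 and 0.115 m and z of jar2_mid in the frame of tray_mid between 0.03 and 0.045 m and x of jar3_mid in the frame of tray_mid between -0.09 and 0.09 m and y of jar3_mid in the frame of tray_mid between -0.115 and 0.115 m and z of jar3_mid in the frame of tray_mid between 0.03 and 0.045 m and x of jar4_mid in the frame of tray_mid between -0.09 and 0.09 m and y of jar4_mid in the frame of tray_mid between -0.115 and 0.115 m and z of jar4_mid in the frame of tray_mid between 0.03 and 0.045 m and x of jar5_mid in the frame of tray_mid between -0.09 and 0.09 m and y of jar5_mid in the frame of tray_mid between -0.115 and 0.115 m and z of jar5_mid in the frame of tray_mid between 0.03 and 0.045 m and value of joint tray below 0.008 m), for 0.2 s.
4. the timer points at the mark for the number of jars ((value of joint timer between 1.22 and 1.48 rad or value of joint timer between 1.67 and 1.93 rad or value of joint timer between 2.12 and 2.38 rad) and (value of joint timer below 2.02 rad or not ((height (world z) of jar1_mid below -5 m and value of joint timer above -9 rad) or (height (world z) of jar2_mid below -5 m and value of joint timer above -9 rad) or (height (world z) of jar3_mid below -5 m and value of joint timer above -9 rad) or (height (world z) of jar4_mid below -5 m and value of joint timer above -9 rad) or (height (world z) of jar5_mid below -5 m and value of joint timer above -9 rad))) and (value of joint timer above 2.02 rad or ((height (world z) of jar1_mid below -5 m and value of joint timer above -9 rad) or (height (world z) of jar2_mid below -5 m and value of joint timer above -9 rad) or (height (world z) of jar3_mid below -5 m and value of joint timer above -9 rad) or (height (world z) of jar4_mid below -5 m and value of joint timer above -9 rad) or (height (world z) of jar5_mid below -5 m and value of joint timer above -9 rad))) and (value of joint timer below 1.57 rad or not ((height (world z) of each of jar1_mid, jar2_mid below -5 m and value of joint timer above -9 rad) or (height (world z) of each of jar1_mid, jar3_mid below -5 m and value of joint timer above -9 rad) or (height (world z) of each of jar1_mid, jar4_mid below -5 m and value of joint timer above -9 rad) or (height (world z) of each of jar1_mid, jar5_mid below -5 m and value of joint timer above -9 rad) or (height (world z) of each of jar2_mid, jar3_mid below -5 m and value of joint timer above -9 rad) or (height (world z) of each of jar2_mid, jar4_mid below -5 m and value of joint timer above -9 rad) or (height (world z) of each of jar2_mid, jar5_mid below -5 m and value of joint timer above -9 rad) or (height (world z) of each of jar3_mid, jar4_mid below -5 m and value of joint timer above -9 rad) or (height (world z) of each of jar3_mid, jar5_mid below -5 m and value of joint timer above -9 rad) or (height (world z) of each of jar4_mid, jar5_mid below -5 m and value of joint timer above -9 rad))) and (value of joint timer above 1.57 rad or ((height (world z) of each of jar1_mid, jar2_mid below -5 m and value of joint timer above -9 rad) or (height (world z) of each of jar1_mid, jar3_mid below -5 m and value of joint timer above -9 rad) or (height (world z) of each of jar1_mid, jar4_mid below -5 m and value of joint timer above -9 rad) or (height (world z) of each of jar1_mid, jar5_mid below -5 m and value of joint timer above -9 rad) or (height (world z) of each of jar2_mid, jar3_mid below -5 m and value of joint timer above -9 rad) or (height (world z) of each of jar2_mid, jar4_mid below -5 m and value of joint timer above -9 rad) or (height (world z) of each of jar2_mid, jar5_mid below -5 m and value of joint timer above -9 rad) or (height (world z) of each of jar3_mid, jar4_mid below -5 m and value of joint timer above -9 rad) or (height (world z) of each of jar3_mid, jar5_mid below -5 m and value of joint timer above -9 rad) or (height (world z) of each of jar4_mid, jar5_mid below -5 m and value of joint timer above -9 rad)))), for 0.2 s.
At the end, for the whole second after the job is handed in: Every jar that is there stands upright (within 0.15 rad) on the tray's floor within its walls, at rest; the tray is home to within 8 mm; the timer is within 0.13 rad of mark 3, 4 or 5 (1.35, 1.80, 2.25 rad) for three, four or five jars (all of step 3 and all of step 4 and velocity of joint tray between -0.01 and 0.01 m/s and linear speed of each of jar1, jar2, jar3, jar4, jar5 below 0.02 m/s); the robot touches nothing.
It fails at once if a bystander is moved more than 60 mm or knocked over (distance of any of pot, mill, spool, vinegar, nozzle from where it was at the start of the episode above 0.06 m or angle between any of mill, spool, vinegar, pot, nozzle's own z axis and vertical above 0.7 rad).
Of jar1, jar2, jar3, jar4, jar5 only 3 to 5 are there at a start; the rules pass over those that are not, and their reading is None.
At some moment in a run one of jar1, jar2, jar3, jar4, jar5 may be knocked a few centimetres aside while the robot is not near it.
It also fails if it takes over 210 s, if anything falls off the work surface, if the arm or the gripper's body presses on something with over 40 N, if the wrist force passes 120 N, or if a joint passes its speed limit or range.

## Working session

There is one attempt and no reset: what is moved stays moved. The work goes in short steps, Python scripts to look and compute and a shell command to move; the robot and the scene stay as the last step left them, time stands still between calls to the robot, and variables do not carry over. Pictures are saved under pics/ and viewed, at most 14 in all, crops included, and the job is handed in when it is done.

```bash
mkdir -p pics; cat > h.py <<'E'
import numpy as np, cv2
from station import get_obs, capture
from scipy.spatial.transform import Rotation as Rn
def cam(name):
    o=get_obs(); c=capture(name)
    f=210/np.tan(np.radians(c["vertical_fov"])/2)
    K=np.array([[f,0,c["cx"]],[0,f,c["cy"]],[0,0,1.]])
    if "R" in c and c["R"] is not None: R,t=np.array(c["R"]),np.array(c["t"])
    else:
        q=o["eef_rot"]; T=np.eye(4); T[:3,:3]=Rn.from_quat([q[1],q[2],q[3],q[0]]).as_matrix(); T[:3,3]=o["eef_pos"]
        M=np.linalg.inv(T@np.array(c["mount"])); R,t=M[:3,:3],M[:3,3]
    return dict(im=c["pixels"],z=c["range_z"],K=K,D=np.array(c["D"],float),R=R,t=t)
def ray(c,uv):
    p=cv2.undistortPoints(np.array(uv,float).reshape(-1,1,2),c["K"],c["D"]).reshape(-1,2)
    d=np.c_[p,np.ones(len(p))]@c["R"]; return -c["R"].T@c["t"],d
def onplane(c,uv,z):
    o,d=ray(c,uv); return o+d*((z-o[2])/d[:,2])[:,None]
def cloud(c):
    v,u=np.mgrid[0:420,0:560]; o,d=ray(c,np.c_[u.ravel(),v.ravel()])
    return (o+d*c["z"].reshape(-1,1)).reshape(420,560,3)
def px(c,X):
    return cv2.projectPoints(np.array(X,float).reshape(-1,1,3),cv2.Rodrigues(c["R"])[0],c["t"],c["K"],c["D"])[0].reshape(-1,2)
E
python3 - <<'E'
from h import *
import pickle
print(get_obs())
for n in("scene","top"):
    c=cam(n); pickle.dump(c,open(n+".pkl","wb")); cv2.imwrite(f"pics/{n}0.png",c["im"]); print(n,-c["R"].T@c["t"],c["K"][0,0],c["D"])
E
```

```text
{'time_s': 0.0, 'q': array([-1.29598087,  0.46840017, -0.01158089,  1.60366199,  0.00601022,
        1.0713587 , -0.05627873]), 'qd': array([ 0.00038313, -0.00227594, -0.0006339 , -0.00249431,  0.00067798,
        0.00118107, -0.00039278]), 'joint_efforts': array([-9.88523352e-04, -5.32382941e+01,  2.12379510e-02, -2.51305604e+01,
        1.14633152e-02,  7.60397088e-03, -1.01382028e-05]), 'eef_pos': array([0.20309716, 0.61718604, 0.40370722]), 'eef_rot': array([-7.06719161e-05,  1.58267951e-01,  9.87395792e-01, -8.94319546e-04]), 'wrist_force': array([-0.02961896, -0.53294242, -0.04752248]), 'moment': array([0.01305121, 0.01359711, 0.01585992]), 'gripper_force': 0.0, 'finger_gap': 1.0001267023724079}
scene [1.36060857 0.13006994 1.54644025] 495.4959635670859 [-0.14132856  0.          0.          0.          0.        ]
top [0.29322471 0.07249287 1.67948338] 532.4995068319786 [0.02715815 0.         0.         0.         0.        ]
```

View pics/scene0.png

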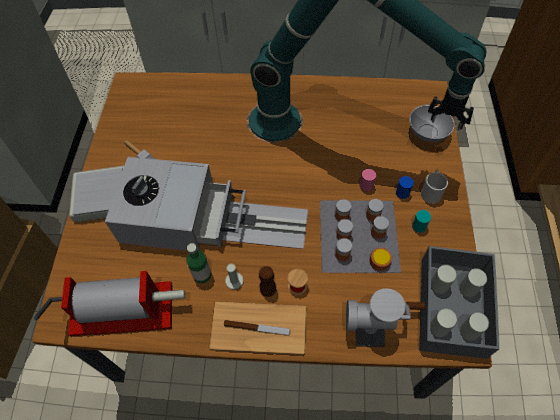

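View pics/top0.png

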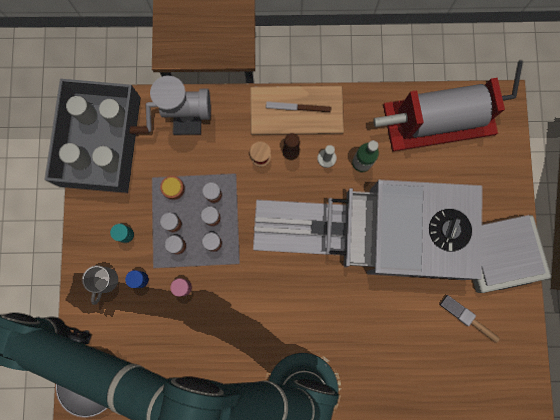

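Scene and top show five steel-lidded cylinders on the mat (top px (211,190), (169,221), (210,215), (174,244), (211,240)). The yellow pot is at (172,187). Blue, pink and turquoise decoys at (136,279), (180,287), (121,232) are off the mat. Mug (98,280) and four pale jars in the crate are not meant. Next I measure and take one close crop.

```bash
python3 - <<'E'
from h import *
import pickle
c=pickle.load(open("top.pkl","rb")); P=cloud(c)
z=P[...,2]
def comps(m,amin=60):
    n,l,s,ce=cv2.connectedComponentsWithStats(m.astype(np.uint8))
    for i in range(1,n):
        if s[i,4]>amin:
            q=P[l==i]; print(np.round(ce[i]),s[i,4],"med",np.round(np.median(q,0),3),"ext",np.round(np.ptp(q,axis=0),3), "mid",np.round((q.min(0)+q.max(0))/2,3))
u=np.zeros(z.shape,bool);u[60:310,40:460]=1
print("lids");m=(z>.066)&(z<.09)&u; m[:,250:]=0; comps(m)
print("low");m=(z>.03)&(z<.055)&u; m[:,:140]=0;m[:,250:]=0; comps(m)
print("hood");m=(z>.145)&(z<.158); m[:170]=0;m[285:]=0;comps(m,500)
m&=True
cnt=max(cv2.findContours(m.astype(np.uint8),0,2)[0],key=cv2.contourArea); q=onplane(c,cnt.reshape(-1,2),.152)[:,:2].astype(np.float32); print(cv2.minAreaRect(q))
print("knob");m=(z>.185)&(z<.21); m[:200]=0;m[260:]=0;m[:,:420]=0;comps(m,10)
cnt=max(cv2.findContours(m.astype(np.uint8),0,2)[0],key=cv2.contourArea); print(cv2.minAreaRect(onplane(c,cnt.reshape(-1,2),.199)[:,:2].astype(np.float32)))
print("bar");m=(z>.07)&(z<.1); m[:185]=0;m[275:]=0;m[:,:315]=0;m[:,380:]=0;comps(m,20)
print("tall by");m=(z>.03)&(z<.25);m[:135]=0;m[175:]=0;m[:,:240]=0;m[:,385:]=0;comps(m,40)
a=cv2.resize(c["im"][165:285,145:245],None,fx=4,fy=4,interpolation=2);b=cv2.resize(c["im"][165:285,370:490],None,fx=4,fy=4,interpolation=2)
cv2.imwrite("pics/crop.png",cv2.resize(np.hstack([a,b]),None,fx=.85,fy=.85))
E
```

```text
lids
[ 71. 117.] 491 med [0.864 0.738 0.078] ext [0.299 0.223 0.024] mid [0.796 0.65  0.078]
[132. 137.] 410 med [0.797 0.526 0.076] ext [0.32  0.122 0.024] mid [0.769 0.523 0.078]
[ 86. 113.] 75 med [0.844 0.66  0.077] ext [0.053 0.048 0.023] mid [0.859 0.674 0.078]
[ 80. 159.] 70 med [0.698 0.673 0.08 ] ext [0.055 0.044 0.023] mid [0.713 0.685 0.078]
[112. 162.] 63 med [0.688 0.573 0.078] ext [0.056 0.045 0.023] mid [0.7   0.589 0.078]
[211. 191.] 236 med [0.6   0.273 0.075] ext [0.052 0.054 0.021] mid [0.6   0.274 0.076]
[210. 215.] 231 med [0.525 0.276 0.075] ext [0.051 0.05  0.021] mid [0.525 0.276 0.077]
[168. 221.] 239 med [0.508 0.403 0.076] ext [0.052 0.052 0.017] mid [0.508 0.403 0.075]
[119. 232.] 245 med [0.476 0.551 0.075] ext [0.05  0.053 0.021] mid [0.477 0.552 0.077]
[211. 241.] 244 med [0.445 0.273 0.076] ext [0.05  0.055 0.022] mid [0.446 0.274 0.077]
[173. 244.] 240 med [0.438 0.387 0.075] ext [0.049 0.05  0.019] mid [0.438 0.387 0.076]
[ 89. 283.] 133 med [0.328 0.634 0.08 ] ext [0.106 0.05  0.023] mid [0.322 0.625 0.078]
[107. 280.] 69 med [0.336 0.575 0.083] ext
[... 498 characters left out ...]
), 85.95602416992188)
knob
[454. 228.] 113 med [ 0.462 -0.422  0.198] ext [0.052 0.028 0.021] mid [ 0.463 -0.423  0.198]
((0.46170178055763245, -0.42156994342803955), (0.016316018998622894, 0.05718057602643967), 67.14682006835938)
bar
[341. 227.] 666 med [ 0.482 -0.132  0.087] ext [0.233 0.085 0.028] mid [ 0.482 -0.118  0.085]
tall by
[292. 146.] 342 med [0.727 0.026 0.13 ] ext [0.044 0.051 0.129] mid [0.733 0.026 0.095]
[366. 156.] 552 med [ 0.687 -0.194  0.139] ext [0.062 0.061 0.188] mid [ 0.698 -0.2    0.124]
[260. 152.] 336 med [0.722 0.123 0.071] ext [0.063 0.062 0.054] mid [0.724 0.123 0.057]
[329. 153.] 123 med [ 0.709 -0.088  0.106] ext [0.029 0.027 0.092] mid [ 0.714 -0.09   0.077]
```

View pics/crop.png

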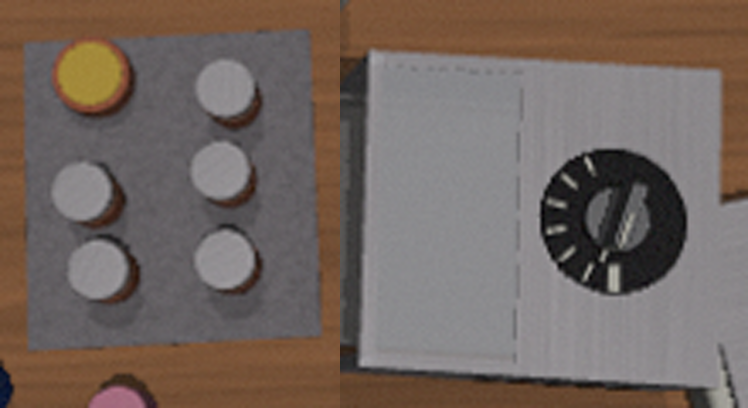

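The crop confirms five plain steel-lidded jars and the pot at the mat corner (92,75). The knob pointer sits between zero and mark 1, about 0.33 rad. Next I locate the bar precisely.

```bash
python3 - <<'E'
from h import *
import pickle
c=pickle.load(open("top.pkl","rb")); P=cloud(c)
S=np.array([.467,-.364]); a=np.radians(-4.04); ex=np.array([np.cos(a),np.sin(a)]); ey=np.array([-np.sin(a),np.cos(a)])
d=P[...,:2]-S; X=d@ex; Y=d@ey; Z=P[...,2]
m=(abs(X)<.06)&(Y>.13)&(Y<.4)&(Z>.065)&(Z<.11)
h,e=np.histogram(Y[m],bins=np.arange(.13,.4,.005))
for n,y in zip(h,e):
    if n: print(round(y,3),n,np.round(Z[m&(Y>=y)&(Y<y+.005)].mean(),3))
m=(Y>.18)&(Y<.35)&(Z>.075)&(Z<.1); 
for y in(.20,.205,.21,.22,.23,.24,.25,.26): 
    k=m&(abs(Y-y)<.004)&(abs(X)<.2)
    if k.sum(): print(y,X[k].min(),X[k].max())
m=(Z>.01)&(Z<.035)&(Y>.3)&(Y<.5)&(abs(X)<.15); print("track",X[m].min(),X[m].max(),Y[m].max())
E
```

```text
0.21 5 0.086
0.215 60 0.091
0.22 92 0.086
0.225 4 0.088
0.27 17 0.083
0.275 62 0.086
0.28 68 0.085
0.285 8 0.086
0.2 -0.10976910953634791 0.19961398483042622
0.205 0.19961398483042622 0.19961398483042622
0.21 -0.06576025047845571 0.10868657516273146
0.22 -0.11805220877474486 0.11606534985626778
0.23 -0.08504069504186346 0.0820566074141044
0.24 -0.08352979023011424 0.0851996032691926
0.25 -0.08381586141438022 0.0838251721388861
0.26 -0.08411366125266924 0.08378413098433656
track -0.14310590478712226 0.14976433238273562 0.49996312430042106
```

```bash
python3 -m creep '[[[1,-1,0],0.157,0.5],[[1,-1,0],0.157,0.5],[[1,-1,0],0.157,0.5],[[1,-1,0],0.157,0.5],[[1,-1,0],0.157,0.5],[[1,-1,0],0.157,0.5],[[1,-1,0],0.157,0.5]]'
python3 -m creep '[[[0.418,-1,0],0,0.5],[[0.418,-1,0],0,0.5],[[0.418,-1,0],0,0.5],[[0.418,-1,0],0,0.5],[[0.418,-1,0],0,0.5]]'
python3 -m creep '[[[0,-1,0],0,0.5],[[0,-1,0],0,0.5],[[0,-1,0],0,0.5],[[0,-1,0],0,0.5],[[0,-1,0],0,0.5]]'
python3 -m creep '[[[0,-0.515,-0.3],0,0.5],[[0,-0.515,-0.3],0,0.5],[[0,-0.515,-0.3],0,0.5],[[0,-0.515,-0.3],0,0.5],[[0,-0.515,-0.3],0,0.5]]'
python3 - <<'E'
from h import *
o=get_obs();print(o["time_s"],o["eef_pos"],o["eef_rot"],o["q"],o["finger_gap"])
c=cam("wrist");cv2.imwrite("pics/w1.png",c["im"])
S=np.array([.467,-.364]); a=np.radians(-4.04); ex=np.array([np.cos(a),np.sin(a)]); ey=np.array([-np.sin(a),np.cos(a)])
P=cloud(c); d=P[...,:2]-S; X=d@ex;Y=d@ey;Z=P[...,2]
m=(Y>.24)&(Y<.33)&(abs(X)<.15)&(Z>.06)&(Z<.1)
k=m&(abs(X)<.06);print("bar",k.sum(),k.sum() and (Y[k].min(),Y[k].max(),Z[k].max()),X[m].min() if m.any() else 0,X[m].max() if m.any() else 0)
E
```

```text
time_s: 0.8
eef_pos: [0.4076, 0.4126, 0.4044]
eef_rot: [0.001, 0.04, 0.999, -0.001]
wrist_force: [-0.2, 0.6, -0.0]
finger_gap: 0.5
gripper_force: 0.0
time_s: 1.3
eef_pos: [0.4882, 0.2127, 0.4046]
eef_rot: [0.0, 0.039, 0.999, -0.001]
wrist_force: [-0.3, -0.7, 1.0]
finger_gap: 0.501
gripper_force: 0.0
time_s: 1.8
eef_pos: [0.4863, 0.0113, 0.4048]
eef_rot: [-0.0, 0.041, 0.999, -0.001]
wrist_force: [-0.2, 0.4, -0.1]
finger_gap: 0.502
gripper_force: 0.0
time_s: 2.3
eef_pos: [0.4871, -0.0843, 0.3446]
eef_rot: [-0.0, 0.035, 0.999, 0.0]
wrist_force: [0.6, 0.6, 0.3]
finger_gap: 0.5
gripper_force: 0.0
2.3 [ 0.48705243 -0.08426611  0.34456828] [-2.45010547e-04  3.51190253e-02  9.99383041e-01  3.62540079e-04] [-0.13786036  0.28517212  0.2831284   2.04788066 -0.10833525  0.82281512
  1.70882952] 0.49991163225054547
bar 2653 (np.float64(0.27304619289494986), np.float64(0.28505492073706046), np.float64(0.08742213081770847)) -0.08483059749034827 0.08547942210207343
```

View pics/w1.png

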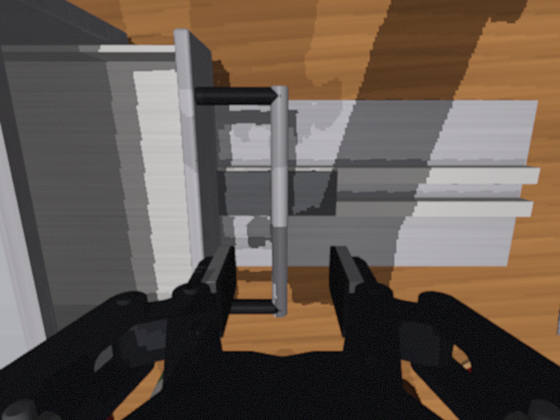

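The wrist view shows the bar at column 279, rows 88–315, centred between the fingers (columns 235 and 330). Descend, close and pull.

```bash
python3 -m creep '[[[0,-0.005,-0.25],0,0.5],[[0,-0.005,-0.45],0,0.5],[[0,-0.005,-0.56],0,0.5],[[0,-0.005,-0.56],0,0.5],[[0,-0.005,-0.56],0,0],[[0,-0.005,-0.56],0,0],[[0,-0.005,-0.56],0,0],[[0,-0.005,-0.56],0,0],[[0,-0.005,-0.56],0,0],[[0,-0.005,-0.56],0,0]]'
python3 -m creep '[[[0.003,0.04,0],0,0],[[0.008,0.12,0],0,0],[[0.014,0.2,0],0,0],[[0.02,0.28,0],0,0],[[0.025,0.36,0],0,0],[[0.031,0.44,0],0,0],[[0.036,0.52,0],0,0],[[0.042,0.6,0],0,0],[[0.048,0.68,0],0,0],[[0.053,0.76,0],0,0],[[0.053,0.76,0],0,0]]'
```

```text
time_s: 3.35
eef_pos: [0.4877, -0.0862, 0.2345]
eef_rot: [0.002, 0.035, 0.999, 0.0]
wrist_force: [-0.5, 1.6, 8.0]
finger_gap: 0.119
gripper_force: 58.8
time_s: 4.45
eef_pos: [0.4985, 0.0679, 0.2345]
eef_rot: [0.002, 0.034, 0.999, 0.001]
wrist_force: [0.4, 3.4, 5.3]
finger_gap: 0.113
gripper_force: 59.0
```

```bash
python3 -m creep '[[[0.002,0.03,0],0,0],[[0.004,0.06,0],0,0],[[0.006,0.09,0],0,0],[[0.006,0.09,0],0,0]]'
python3 -m creep '[[[0.001,0.02,0],0,0],[[0.003,0.04,0],0,0],[[0.004,0.06,0],0,0],[[0.004,0.06,0],0,0]]'
```

```text
time_s: 4.85
eef_pos: [0.4997, 0.0841, 0.2345]
eef_rot: [0.002, 0.035, 0.999, 0.001]
wrist_force: [0.1, 1.0, 5.4]
finger_gap: 0.118
gripper_force: 59.0
time_s: 5.25
eef_pos: [0.5005, 0.0956, 0.2345]
eef_rot: [0.002, 0.036, 0.999, 0.001]
wrist_force: [0.4, 0.2, 6.7]
finger_gap: 0.122
gripper_force: 59.0
```

```bash
python3 -m creep '[[[0.001,0.02,0],0,0],[[0.003,0.04,0],0,0],[[0.003,0.04,0],0,0]]'
python3 -m creep '[[[0.001,0.02,0],0,0],[[0.003,0.04,0],0,0],[[0.003,0.04,0],0,0]]'
```

```text
time_s: 5.55
eef_pos: [0.501, 0.1023, 0.2345]
eef_rot: [0.002, 0.036, 0.999, -0.0]
wrist_force: [0.1, -4.0, 8.2]
finger_gap: 0.119
gripper_force: 59.5
time_s: 5.85
eef_pos: [0.5014, 0.1038, 0.2344]
eef_rot: [0.001, 0.039, 0.999, -0.004]
wrist_force: [-1.9, -22.4, 14.2]
finger_gap: 0.115
gripper_force: 60.5
```

Tray is at its stop (bar 0.19 m out from where it started, −22 N). Release, lift and go above the first jar.

```bash
cat > loc.py <<'E'
from h import *
o=get_obs(); q=o["eef_rot"]; p=o["eef_pos"]
print("t",round(o["time_s"],2),"tcp",np.round(p,4),"toolY",round(np.degrees(2*np.arctan2(q[2],q[1]))-90,1),"gap",round(o["finger_gap"],3),"q7",round(o["q"][6],2))
import sys
for n in sys.argv[1:]:
    c=cam(n);P=cloud(c);z=P[...,2]
    for nm,lo,hi,x0,x1,y0,y1 in(("mat",.066,.09,.37,.68,.2,.47),("tray",.095,.12,.38,.58,-.22,.03)):
        m=(z>lo)&(z<hi)&(P[...,0]>x0)&(P[...,0]<x1)&(P[...,1]>y0)&(P[...,1]<y1)
        k,l,s,ce=cv2.connectedComponentsWithStats(m.astype(np.uint8))
        for i in range(1,k):
            if s[i,4]<100: continue
            w=P[l==i]; w=w[abs(w[:,2]-np.median(w[:,2]))<.006]
            a,b=np.percentile(w,1,axis=0),np.percentile(w,99,axis=0); X=(a+b)/2
            print(n,nm,"xyz",np.round(X,4),"ext",np.round((b-a)[:2],3),"px",np.round(ce[i]),"shift",np.round((X[:2]-p[:2])/.2,3))
E
python3 -m creep '[[[-0.002,-0.03,0],0,0],[[-0.002,-0.03,0],0,0.5],[[-0.002,-0.03,0],0,0.5],[[-0.002,-0.03,0],0,0.5],[[-0.002,-0.03,0],0,0.5],[[-0.002,-0.03,0.25],0,0.5],[[-0.002,-0.03,0.5],0,0.5],[[0,0,0.85],0,0.85],[[0.4,0.7,0.85],0,0.85],[[0.495,0.85,0.85],0,0.85],[[0.495,0.85,0.85],0,0.85],[[0.495,0.85,0.85],0,0.85],[[0.495,0.85,0.85],0,0.85],[[0.495,0.85,0.85],0,0.85],[[0.495,0.85,0.85],0,0.85]]'
python3 loc.py top wrist
```

```text
time_s: 7.35
eef_pos: [0.5993, 0.2803, 0.4021]
eef_rot: [-0.001, 0.036, 0.999, -0.001]
wrist_force: [-0.1, -0.2, -0.1]
finger_gap: 0.851
gripper_force: 0.0
t 7.35 tcp [0.5993 0.2803 0.4021] toolY 85.9 gap 0.851 q7 1.12
top mat xyz [0.508  0.4029 0.0759] ext [0.049 0.049] px [168. 221.] shift [-0.456  0.613]
top mat xyz [0.438  0.3869 0.0761] ext [0.048 0.049] px [173. 244.] shift [-0.806  0.533]
wrist mat xyz [0.4568 0.2725 0.073 ] ext [0.029 0.049] px [259.  18.] shift [-0.712 -0.039]
wrist mat xyz [0.4573 0.3832 0.0726] ext [0.014 0.042] px [397.   8.] shift [-0.71   0.514]
wrist mat xyz [0.5085 0.3998 0.0733] ext [0.049 0.05 ] px [417.  75.] shift [-0.454  0.598]
wrist mat xyz [0.5261 0.2774 0.0743] ext [0.049 0.049] px [273. 108.] shift [-0.366 -0.015]
wrist mat xyz [0.6001 0.2733 0.0737] ext [0.049 0.049] px [275. 192.] shift [ 0.004 -0.035]
```

```bash
python3 -m creep '[[[0.004,-0.034,-0.25],0,0.85],[[0.004,-0.034,-0.5],0,0.85],[[0.004,-0.034,-0.7],0,0.85],[[0.004,-0.034,-0.85],0,0.85],[[0.004,-0.034,-0.95],0,0.85],[[0.004,-0.034,-0.975],0,0.85],[[0.004,-0.034,-0.975],0,0.85],[[0.004,-0.034,-0.975],0,0],[[0.004,-0.034,-0.975],0,0],[[0.004,-0.034,-0.975],0,0],[[0.004,-0.034,-0.975],0,0],[[0.004,-0.034,-0.975],0,0],[[0.004,-0.034,-0.875],0,0],[[0.004,-0.034,-0.7],0,0],[[0.004,-0.034,-0.5],0,0],[[0.004,-0.034,-0.3],0,0],[[0.004,-0.034,-0.1],0,0],[[0.004,-0.034,0],0,0],[[0.004,-0.034,0],0,0]]'
python3 loc.py
```

```text
time_s: 9.35
eef_pos: [0.6009, 0.2749, 0.407]
eef_rot: [0.003, 0.036, 0.999, 0.002]
wrist_force: [-0.1, -0.6, -2.5]
finger_gap: 0.604
gripper_force: 63.1
t 9.35 tcp [0.6009 0.2749 0.407 ] toolY 85.9 gap 0.604 q7 1.13
```

```bash
python3 -m creep '[[[-0.07,-0.15,0],-0.08,0],[[-0.14,-0.35,0],-0.17,0],[[-0.21,-0.55,0],-0.25,0],[[-0.28,-0.75,0],-0.34,0],[[-0.35,-0.95,0],-0.42,0],[[-0.352,-1,0],-0.5,0]]'
python3 -m creep '[[[0,-0.2,0],-0.08,0],[[0,-0.4,0],-0.17,0],[[0,-0.6,0],-0.25,0],[[0,-0.8,0],-0.34,0],[[0,-0.95,0],-0.42,0],[[0,-1,0],-0.5,0]]'
python3 -m creep '[[[0,-0.1,0],0,0],[[0,-0.17,0],0,0],[[0,-0.17,0],0,0],[[0,-0.17,0],0,0],[[0,-0.17,0],0,0]]'
python3 loc.py wrist; python3 -c "
from h import *
c=cam('wrist');cv2.imwrite('pics/w2.png',c['im'])"
```

```text
time_s: 9.95
eef_pos: [0.5277, 0.0694, 0.4012]
eef_rot: [-0.001, 0.421, 0.907, -0.002]
wrist_force: [0.9, 0.0, -2.0]
finger_gap: 0.606
gripper_force: 63.2
time_s: 10.55
eef_pos: [0.5286, -0.129, 0.4015]
eef_rot: [0.0, 0.735, 0.678, -0.001]
wrist_force: [0.0, 0.9, -2.0]
finger_gap: 0.603
gripper_force: 63.4
time_s: 11.05
eef_pos: [0.5301, -0.1582, 0.4023]
eef_rot: [-0.0, 0.731, 0.682, 0.0]
wrist_force: [-0.1, -0.2, -2.1]
finger_gap: 0.609
gripper_force: 63.4
t 11.05 tcp [ 0.5301 -0.1582  0.4023] toolY -4.0 gap 0.609 q7 0.42
```

View pics/w2.png

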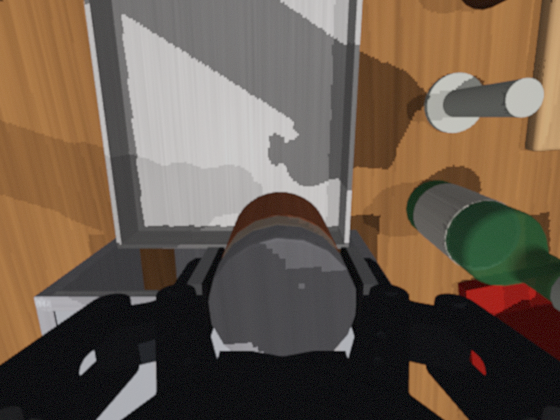

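The wrist view shows the jar held at (285,290). The tray's rear wall corners are near (120,243) and (350,240). I check the tray frame by ray-casting those corners.

```bash
python3 - <<'E'
from h import *
c=cam("wrist"); q=onplane(c,[[120,243],[350,240],[352,20],[95,20]],.07)
S=np.array([.467,-.364]); a=np.radians(-4.04); ex=np.array([np.cos(a),np.sin(a)]); ey=np.array([-np.sin(a),np.cos(a)])
T=S+.279*ey;print(T)
for p in q: print(np.round([(p[:2]-T)@ex,(p[:2]-T)@ey],4))
E
```

```text
[ 0.48665636 -0.08569328]
[-0.1082 -0.1211]
[ 0.1134 -0.1178]
[0.1049 0.0728]
[-0.1045  0.0727]
```

```bash
python3 -m creep '[[[0,0,-0.2],0,0],[[0,0,-0.4],0,0],[[0,0,-0.6],0,0],[[0,0,-0.72],0,0],[[0,0,-0.79],0,0],[[0,0,-0.82],0,0],[[0,0,-0.83],0,0],[[0,0,-0.83],0,0],[[0,0,-0.83],0,0]]'
python3 -m creep '[[[0,0,0],0,0.85],[[0,0,0],0,0.85],[[0,0,0],0,0.85],[[0,0,0],0,0.85],[[0,0,0.1],0,0.85],[[0,0,0.3],0,0.85],[[0,0,0.55],0,0.85],[[0,0,0.83],0,0.85],[[0,0,0.83],0,0.85]]'
python3 loc.py
```

```text
time_s: 12.1
eef_pos: [0.5319, -0.1595, 0.2395]
eef_rot: [0.002, 0.732, 0.682, 0.002]
wrist_force: [-0.5, 2.0, 7.8]
finger_gap: 0.603
gripper_force: 63.7
time_s: 13.0
eef_pos: [0.5312, -0.1608, 0.4085]
eef_rot: [0.004, 0.732, 0.681, 0.003]
wrist_force: [0.1, 0.2, 0.3]
finger_gap: 0.848
gripper_force: 0.0
t 13.0 tcp [ 0.5312 -0.1608  0.4085] toolY -4.1 gap 0.848 q7 0.43
```

```bash
python3 -m creep '[[[-0.03,1,0],0.5,0.85],[[-0.03,1,0],0.5,0.85],[[-0.03,1,0],0.5,0.85],[[-0.03,1,0],0.5,0.85],[[-0.03,1,0],0.5,0.85],[[-0.03,1,0],0.5,0.85]]'
python3 -m creep '[[[0,1,0],0.5,0.85],[[0,1,0],0.5,0.85],[[0,1,0],0.5,0.85],[[0,1,0],0.5,0.85],[[0,1,0],0.5,0.85],[[0,1,0],0.5,0.85]]'
python3 -m creep '[[[0,0.19,0],0,0.85],[[0,0.19,0],0,0.85],[[0,0.19,0],0,0.85],[[0,0.19,0],0,0.85]]'
python3 loc.py wrist top
```

```text
time_s: 13.6
eef_pos: [0.5236, 0.0429, 0.402]
eef_rot: [-0.001, 0.412, 0.911, -0.0]
wrist_force: [0.2, -0.7, -0.2]
finger_gap: 0.853
gripper_force: 0.0
time_s: 14.2
eef_pos: [0.5233, 0.2428, 0.4015]
eef_rot: [-0.001, 0.032, 0.999, -0.0]
wrist_force: [-0.4, -0.9, -0.2]
finger_gap: 0.851
gripper_force: 0.0
time_s: 14.6
eef_pos: [0.524, 0.2778, 0.4021]
eef_rot: [-0.0, 0.036, 0.999, -0.001]
wrist_force: [0.8, -0.1, -0.4]
finger_gap: 0.855
gripper_force: 0.0
t 14.6 tcp [0.524  0.2778 0.4021] toolY 85.9 gap 0.855 q7 1.06
wrist mat xyz [0.4385 0.3845 0.0734] ext [0.049 0.049] px [401.  83.] shift [-0.428  0.534]
wrist mat xyz [0.4456 0.2727 0.0743] ext [0.049 0.049] px [269. 101.] shift [-0.392 -0.025]
wrist mat xyz [0.508  0.3998 0.0731] ext [0.049 0.05 ] px [417. 164.] shift [-0.08  0.61]
wrist mat xyz [0.5254 0.2774 0.0738] ext [0.049 0.049] px [282. 193.] shift [ 0.007 -0.002]
top mat xyz [0.5084 0.4065 0.0755] ext [0.049 0.042] px [167. 222.] shift [-0.078  0.644]
top mat xyz [0.4382 0.3873 0.0761] ext [0.048 0.049] px [173. 244.] shift [-0.429  0.548]
top tray xyz [ 0.5253 -0.1574  0.1052] ext [0.049 0.048] px [354. 212.] shift [ 0.006 -2.176]
```

```bash
python3 -m creep '[[[0.007,-0.002,-0.25],0,0.85],[[0.007,-0.002,-0.5],0,0.85],[[0.007,-0.002,-0.7],0,0.85],[[0.007,-0.002,-0.85],0,0.85],[[0.007,-0.002,-0.95],0,0.85],[[0.007,-0.002,-0.975],0,0.85],[[0.007,-0.002,-0.975],0,0.85],[[0.007,-0.002,-0.975],0,0],[[0.007,-0.002,-0.975],0,0],[[0.007,-0.002,-0.975],0,0],[[0.007,-0.002,-0.975],0,0],[[0.007,-0.002,-0.975],0,0],[[0.007,-0.002,-0.875],0,0],[[0.007,-0.002,-0.7],0,0],[[0.007,-0.002,-0.5],0,0],[[0.007,-0.002,-0.3],0,0],[[0.007,-0.002,-0.1],0,0],[[0.007,-0.002,0],0,0],[[0.007,-0.002,0],0,0]]'
python3 -m creep '[[[-0.09,-0.15,0],-0.08,0],[[-0.18,-0.35,0],-0.17,0],[[-0.27,-0.55,0],-0.25,0],[[-0.36,-0.75,0],-0.34,0],[[-0.44,-0.95,0],-0.42,0],[[-0.464,-1,0],-0.5,0]]'
python3 -m creep '[[[0,-0.2,0],-0.08,0],[[0,-0.4,0],-0.17,0],[[0,-0.6,0],-0.25,0],[[0,-0.8,0],-0.34,0],[[0,-0.95,0],-0.42,0],[[0,-1,0],-0.5,0]]'
python3 -m creep '[[[0,-0.1,0],0,0],[[0,-0.148,0],0,0],[[0,-0.148,0],0,0],[[0,-0.148,0],0,0],[[0,-0.148,0],0,0]]'
python3 loc.py
```

```text
time_s: 16.6
eef_pos: [0.5259, 0.2785, 0.4065]
eef_rot: [0.003, 0.035, 0.999, 0.002]
wrist_force: [1.0, -0.3, -3.2]
finger_gap: 0.608
gripper_force: 63.3
time_s: 17.2
eef_pos: [0.4301, 0.0741, 0.401]
eef_rot: [-0.002, 0.42, 0.907, -0.001]
wrist_force: [1.1, 0.5, -1.3]
finger_gap: 0.6
gripper_force: 63.4
time_s: 17.8
eef_pos: [0.4314, -0.1247, 0.4016]
eef_rot: [-0.0, 0.735, 0.678, -0.001]
wrist_force: [-0.2, 0.4, -2.1]
finger_gap: 0.602
gripper_force: 63.6
time_s: 18.3
eef_pos: [0.4326, -0.1504, 0.4024]
eef_rot: [-0.0, 0.731, 0.682, -0.0]
wrist_force: [-1.1, 0.7, -2.8]
finger_gap: 0.604
gripper_force: 63.6
t 18.3 tcp [ 0.4326 -0.1504  0.4024] toolY -4.0 gap 0.604 q7 0.34
```

```bash
python3 -m creep '[[[0,0,-0.2],0,0],[[0,0,-0.4],0,0],[[0,0,-0.6],0,0],[[0,0,-0.72],0,0],[[0,0,-0.79],0,0],[[0,0,-0.81],0,0],[[0,0,-0.82],0,0],[[0,0,-0.82],0,0],[[0,0,-0.82],0,0]]'
python3 -m creep '[[[0,0,0],0,0.85],[[0,0,0],0,0.85],[[0,0,0],0,0.85],[[0,0,0],0,0.85],[[0,0,0.1],0,0.85],[[0,0,0.3],0,0.85],[[0,0,0.55],0,0.85],[[0,0,0.82],0,0.85],[[0,0,0.82],0,0.85]]'
python3 -m creep '[[[0.04,1,0],0.5,0.85],[[0.04,1,0],0.5,0.85],[[0.04,1,0],0.5,0.85],[[0.04,1,0],0.5,0.85],[[0.04,1,0],0.5,0.85],[[0.04,1,0],0.5,0.85]]'
python3 -m creep '[[[0.025,1,0],0.5,0.85],[[0.025,1,0],0.5,0.85],[[0.025,1,0],0.5,0.85],[[0.025,1,0],0.5,0.85],[[0.025,1,0],0.5,0.85],[[0.025,1,0],0.5,0.85]]'
python3 -m creep '[[[0,0.12,0],0,0.85],[[0,0.12,0],0,0.85],[[0,0.12,0],0,0.85],[[0,0.12,0],0,0.85]]'
python3 loc.py wrist top
```

```text
time_s: 19.2
eef_pos: [0.4329, -0.1514, 0.2397]
eef_rot: [0.001, 0.732, 0.682, 0.001]
wrist_force: [0.2, 0.5, -2.1]
finger_gap: 0.603
gripper_force: 63.5
time_s: 20.1
eef_pos: [0.4339, -0.1527, 0.408]
eef_rot: [0.004, 0.732, 0.681, 0.004]
wrist_force: [0.1, 0.1, -0.1]
finger_gap: 0.85
gripper_force: 0.0
time_s: 20.7
eef_pos: [0.4402, 0.0504, 0.4022]
eef_rot: [-0.0, 0.412, 0.911, -0.0]
wrist_force: [-0.3, -0.2, 0.2]
finger_gap: 0.853
gripper_force: 0.0
time_s: 21.3
eef_pos: [0.445, 0.2504, 0.4017]
eef_rot: [-0.001, 0.032, 0.999, -0.0]
wrist_force: [0.8, -0.9, -0.5]
finger_gap: 0.853
gripper_force: 0.0
time_s: 21.7
eef_pos: [0.4456, 0.2718, 0.4023]
eef_rot: [-0.0, 0.036, 0.999, -0.0]
wrist_force: [-0.5, 0.0, 0.5]
finger_gap: 0.846
gripper_force: 0.0
t 21.7 tcp [0.4456 0.2718 0.4023] toolY 85.9 gap 0.846 q7 0.98
wrist mat xyz [0.4376 0.3846 0.0731] ext [0.049 0.049] px [406. 173.] shift [-0.04   0.564]
wrist mat xyz [0.4449 0.2728 0.074 ] ext [0.049 0.049] px [283. 190.] shift [-0.003  0.005]
wrist mat xyz [0.5076 0.4    0.0727] ext [0.05  0.049] px [420. 244.] shift [0.31  0.641]
top tray xyz [ 0.5278 -0.1577  0.1051] ext [0.048 0.048] px [354. 211.] shift [ 0.411 -2.148]
top tray xyz [ 0.4293 -0.1492  0.1055] ext [0.048 0.049] px [352. 244.] shift [-0.081 -2.105]
```

```bash
python3 -m creep '[[[-0.003,0.004,-0.25],0,0.85],[[-0.003,0.004,-0.5],0,0.85],[[-0.003,0.004,-0.7],0,0.85],[[-0.003,0.004,-0.85],0,0.85],[[-0.003,0.004,-0.95],0,0.85],[[-0.003,0.004,-0.975],0,0.85],[[-0.003,0.004,-0.975],0,0.85],[[-0.003,0.004,-0.975],0,0],[[-0.003,0.004,-0.975],0,0],[[-0.003,0.004,-0.975],0,0],[[-0.003,0.004,-0.975],0,0],[[-0.003,0.004,-0.975],0,0],[[-0.003,0.004,-0.875],0,0],[[-0.003,0.004,-0.7],0,0],[[-0.003,0.004,-0.5],0,0],[[-0.003,0.004,-0.3],0,0],[[-0.003,0.004,-0.1],0,0],[[-0.003,0.004,0],0,0],[[-0.003,0.004,0],0,0]]'
python3 -m creep '[[[0,-0.15,0],-0.08,0],[[0,-0.35,0],-0.17,0],[[0,-0.55,0],-0.25,0],[[-0.01,-0.75,0],-0.34,0],[[-0.02,-0.95,0],-0.42,0],[[-0.035,-1,0],-0.5,0]]'
python3 -m creep '[[[0,-0.2,0],-0.08,0],[[0,-0.35,0],-0.17,0],[[0,-0.5,0],-0.25,0],[[0,-0.65,0],-0.34,0],[[0,-0.75,0],-0.42,0],[[0,-0.753,0],-0.5,0],[[0,-0.753,0],-0.5,0],[[0,-0.753,0],-0.5,0]]'
python3 loc.py top
```

```text
time_s: 23.7
eef_pos: [0.4455, 0.2738, 0.4063]
eef_rot: [0.003, 0.036, 0.999, 0.003]
wrist_force: [1.0, -0.3, -2.0]
finger_gap: 0.605
gripper_force: 63.1
time_s: 24.3
eef_pos: [0.437, 0.0692, 0.4015]
eef_rot: [-0.001, 0.42, 0.907, -0.001]
wrist_force: [-0.3, 0.6, -1.9]
finger_gap: 0.603
gripper_force: 63.2
time_s: 25.1
eef_pos: [0.4376, -0.0766, 0.4019]
eef_rot: [-0.0, 0.731, 0.683, -0.001]
wrist_force: [0.5, -0.0, -2.2]
finger_gap: 0.604
gripper_force: 63.2
t 25.1 tcp [ 0.4376 -0.0766  0.4019] toolY -3.9 gap 0.604 q7 0.15
top mat xyz [0.5083 0.4033 0.0757] ext [0.049 0.048] px [168. 221.] shift [0.353 2.4  ]
top mat xyz [0.4381 0.3874 0.0757] ext [0.049 0.048] px [173. 244.] shift [0.003 2.32 ]
```

```bash
python3 -m creep '[[[0,0,-0.2],0,0],[[0,0,-0.4],0,0],[[0,0,-0.6],0,0],[[0,0,-0.72],0,0],[[0,0,-0.79],0,0],[[0,0,-0.81],0,0],[[0,0,-0.822],0,0],[[0,0,-0.822],0,0],[[0,0,-0.822],0,0]]'
python3 -m creep '[[[0,0,0],0,0.85],[[0,0,0],0,0.85],[[0,0,0],0,0.85],[[0,0,0],0,0.85],[[0,0,0.1],0,0.85],[[0,0,0.3],0,0.85],[[0,0,0.55],0,0.85],[[0,0,0.82],0,0.85],[[0,0,0.82],0,0.85]]'
python3 -m creep '[[[0.04,1,0],0.5,0.85],[[0.04,1,0],0.5,0.85],[[0.04,1,0],0.5,0.85],[[0.04,1,0],0.5,0.85],[[0.04,1,0],0.5,0.85],[[0.04,1,0],0.5,0.85]]'
python3 -m creep '[[[-0.04,1,0],0.5,0.85],[[-0.04,1,0],0.5,0.85],[[-0.04,1,0],0.5,0.85],[[-0.04,1,0],0.5,0.85],[[-0.04,1,0],0.5,0.85],[[-0.04,1,0],0.5,0.85]]'
python3 -m creep '[[[0,0.32,0],0,0.85],[[0,0.32,0],0,0.85],[[0,0.32,0],0,0.85],[[0,0.32,0],0,0.85]]'
python3 loc.py wrist top
```

```text
time_s: 26.05
eef_pos: [0.4386, -0.0771, 0.2391]
eef_rot: [0.001, 0.731, 0.682, 0.001]
wrist_force: [-0.9, -0.4, 3.9]
finger_gap: 0.6
gripper_force: 63.2
time_s: 26.95
eef_pos: [0.4395, -0.0782, 0.4074]
eef_rot: [0.003, 0.732, 0.681, 0.005]
wrist_force: [-0.8, 0.5, -0.4]
finger_gap: 0.851
gripper_force: 0.0
time_s: 27.55
eef_pos: [0.4455, 0.1247, 0.4015]
eef_rot: [-0.0, 0.412, 0.911, -0.001]
wrist_force: [0.9, -1.1, 0.4]
finger_gap: 0.853
gripper_force: 0.0
time_s: 28.15
eef_pos: [0.4371, 0.3247, 0.4011]
eef_rot: [-0.001, 0.032, 0.999, -0.001]
wrist_force: [-0.2, -0.2, 0.5]
finger_gap: 0.849
gripper_force: 0.0
time_s: 28.55
eef_pos: [0.4379, 0.3862, 0.4014]
eef_rot: [-0.0, 0.036, 0.999, -0.001]
wrist_force: [-0.6, -0.6, -0.1]
finger_gap: 0.85
gripper_force: 0.0
t 28.55 tcp [0.4379 0.3862 0.4014] toolY 85.9 gap 0.85 q7 0.83
wrist mat xyz [0.4377 0.3853 0.0739] ext [0.049 0.049] px [281. 191.] shift [-0.001 -0.005]
wrist mat xyz [0.5074 0.4007 0.0731] ext [0.05  0.049] px [302. 260.] shift [0.348 0.072]
top mat xyz [0.5085 0.4025 0.0761] ext [0.049 0.048] px [169. 221.] shift [0.353 0.081]
top mat xyz [0.4274 0.3841 0.0751] ext [0.027 0.043] px [174. 247.] shift [-0.053 -0.011]
top tray xyz [ 0.5274 -0.158   0.1055] ext [0.049 0.048] px [354. 211.] shift [ 0.447 -2.721]
top tray xyz [ 0.4344 -0.0746  0.1054] ext [0.05  0.048] px [327. 243.] shift [-0.018 -2.304]
top tray xyz [ 0.4289 -0.1487  0.1055] ext [0.047 0.048] px [352. 244.] shift [-0.045 -2.674]
```

```bash
python3 -m creep '[[[-0.001,-0.003,-0.25],0,0.85],[[-0.001,-0.003,-0.5],0,0.85],[[-0.001,-0.003,-0.7],0,0.85],[[-0.001,-0.003,-0.85],0,0.85],[[-0.001,-0.003,-0.95],0,0.85],[[-0.001,-0.003,-0.97],0,0.85],[[-0.001,-0.003,-0.97],0,0.85],[[-0.001,-0.003,-0.97],0,0],[[-0.001,-0.003,-0.97],0,0],[[-0.001,-0.003,-0.97],0,0],[[-0.001,-0.003,-0.97],0,0],[[-0.001,-0.003,-0.97],0,0],[[-0.001,-0.003,-0.875],0,0],[[-0.001,-0.003,-0.7],0,0],[[-0.001,-0.003,-0.5],0,0],[[-0.001,-0.003,-0.3],0,0],[[-0.001,-0.003,-0.1],0,0],[[-0.001,-0.003,0],0,0],[[-0.001,-0.003,0],0,0]]'
python3 -m creep '[[[0.08,-0.15,0],-0.08,0],[[0.16,-0.35,0],-0.17,0],[[0.24,-0.55,0],-0.25,0],[[0.32,-0.75,0],-0.34,0],[[0.4,-0.95,0],-0.42,0],[[0.49,-1,0],-0.5,0]]'
python3 -m creep '[[[0,-0.2,0],-0.08,0],[[0,-0.4,0],-0.17,0],[[0,-0.6,0],-0.25,0],[[0,-0.8,0],-0.34,0],[[0,-0.95,0],-0.42,0],[[0,-1,0],-0.5,0]]'
python3 -m creep '[[[0,-0.15,0],0,0],[[0,-0.3,0],0,0],[[0,-0.354,0],0,0],[[0,-0.354,0],0,0],[[0,-0.354,0],0,0],[[0,-0.354,0],0,0]]'
python3 loc.py
```

```text
time_s: 30.55
eef_pos: [0.4382, 0.3866, 0.4061]
eef_rot: [0.002, 0.035, 0.999, 0.003]
wrist_force: [-0.2, 0.5, -3.0]
finger_gap: 0.605
gripper_force: 63.5
time_s: 31.15
eef_pos: [0.5358, 0.1805, 0.4009]
eef_rot: [-0.0, 0.421, 0.907, -0.002]
wrist_force: [0.7, -0.6, -2.9]
finger_gap: 0.603
gripper_force: 63.6
time_s: 31.75
eef_pos: [0.5346, -0.0177, 0.4011]
eef_rot: [0.0, 0.736, 0.677, -0.001]
wrist_force: [1.0, 0.4, -2.9]
finger_gap: 0.605
gripper_force: 64.0
time_s: 32.35
eef_pos: [0.5359, -0.0828, 0.4017]
eef_rot: [-0.001, 0.731, 0.682, -0.0]
wrist_force: [0.1, 0.4, -2.0]
finger_gap: 0.607
gripper_force: 63.9
t 32.35 tcp [ 0.5359 -0.0828  0.4017] toolY -3.9 gap 0.607 q7 0.31
```

```bash
python3 -m creep '[[[0,0,-0.2],0,0],[[0,0,-0.4],0,0],[[0,0,-0.6],0,0],[[0,0,-0.72],0,0],[[0,0,-0.79],0,0],[[0,0,-0.81],0,0],[[0,0,-0.818],0,0],[[0,0,-0.818],0,0],[[0,0,-0.818],0,0]]'
python3 -m creep '[[[0,0,0],0,0.85],[[0,0,0],0,0.85],[[0,0,0],0,0.85],[[0,0,0],0,0.85],[[0,0,0.1],0,0.85],[[0,0,0.3],0,0.85],[[0,0,0.55],0,0.85],[[0,0,0.82],0,0.85],[[0,0,0.82],0,0.85]]'
python3 -m creep '[[[-0.07,1,0],0.5,0.85],[[-0.07,1,0],0.5,0.85],[[-0.07,1,0],0.5,0.85],[[-0.07,1,0],0.5,0.85],[[-0.07,1,0],0.5,0.85],[[-0.07,1,0],0.5,0.85]]'
python3 -m creep '[[[-0.07,1,0],0.5,0.85],[[-0.07,1,0],0.5,0.85],[[-0.07,1,0],0.5,0.85],[[-0.07,1,0],0.5,0.85],[[-0.07,1,0],0.5,0.85],[[-0.07,1,0],0.5,0.85]]'
python3 -m creep '[[[0,0.42,0],0,0.85],[[0,0.42,0],0,0.85],[[0,0.42,0],0,0.85],[[0,0.42,0],0,0.85],[[0,0.42,0],0,0.85]]'
python3 loc.py wrist top
```

```text
time_s: 33.25
eef_pos: [0.5366, -0.0838, 0.24]
eef_rot: [0.0, 0.731, 0.682, 0.001]
wrist_force: [-0.5, 2.1, 4.8]
finger_gap: 0.605
gripper_force: 64.2
time_s: 34.15
eef_pos: [0.5372, -0.086, 0.4085]
eef_rot: [0.004, 0.732, 0.681, 0.004]
wrist_force: [0.6, -0.8, -0.1]
finger_gap: 0.851
gripper_force: 0.0
time_s: 34.75
eef_pos: [0.5212, 0.1176, 0.402]
eef_rot: [-0.0, 0.412, 0.911, -0.0]
wrist_force: [-0.5, -0.7, -0.8]
finger_gap: 0.849
gripper_force: 0.0
time_s: 35.35
eef_pos: [0.5069, 0.3175, 0.4015]
eef_rot: [-0.001, 0.032, 0.999, -0.0]
wrist_force: [0.8, -0.3, 0.0]
finger_gap: 0.854
gripper_force: 0.0
time_s: 35.85
eef_pos: [0.5082, 0.398, 0.4021]
eef_rot: [-0.0, 0.036, 0.999, -0.001]
wrist_force: [0.4, -0.8, -0.8]
finger_gap: 0.847
gripper_force: 0.0
t 35.85 tcp [0.5082 0.398  0.4021] toolY 85.8 gap 0.847 q7 0.92
wrist mat xyz [0.5078 0.4007 0.074 ] ext [0.049 0.049] px [285. 190.] shift [-0.002  0.013]
top mat xyz [0.5024 0.4005 0.0761] ext [0.038 0.043] px [169. 222.] shift [-0.029  0.012]
top tray xyz [ 0.5338 -0.0829  0.1052] ext [0.05  0.048] px [329. 209.] shift [ 0.128 -2.405]
top tray xyz [ 0.528  -0.1579  0.1051] ext [0.049 0.048] px [354. 211.] shift [ 0.099 -2.78 ]
top tray xyz [ 0.4345 -0.0758  0.1054] ext [0.05  0.049] px [327. 242.] shift [-0.368 -2.369]
top tray xyz [ 0.4292 -0.1504  0.1055] ext [0.048 0.05 ] px [352. 244.] shift [-0.395 -2.742]
```

```bash
python3 -m creep '[[[-0.002,0.012,-0.25],0,0.85],[[-0.002,0.012,-0.5],0,0.85],[[-0.002,0.012,-0.7],0,0.85],[[-0.002,0.012,-0.85],0,0.85],[[-0.002,0.012,-0.95],0,0.85],[[-0.002,0.012,-0.972],0,0.85],[[-0.002,0.012,-0.972],0,0.85],[[-0.002,0.012,-0.972],0,0],[[-0.002,0.012,-0.972],0,0],[[-0.002,0.012,-0.972],0,0],[[-0.002,0.012,-0.972],0,0],[[-0.002,0.012,-0.972],0,0],[[-0.002,0.012,-0.875],0,0],[[-0.002,0.012,-0.7],0,0],[[-0.002,0.012,-0.5],0,0],[[-0.002,0.012,-0.3],0,0],[[-0.002,0.012,-0.1],0,0],[[-0.002,0.012,0],0,0],[[-0.002,0.012,0],0,0]]'
python3 -m creep '[[[0.03,-0.15,0],-0.08,0],[[0.06,-0.35,0],-0.17,0],[[0.09,-0.55,0],-0.25,0],[[0.12,-0.75,0],-0.34,0],[[0.15,-0.95,0],-0.42,0],[[0.165,-1,0],-0.5,0]]'
python3 -m creep '[[[0,-0.2,0],-0.08,0],[[0,-0.4,0],-0.17,0],[[0,-0.6,0],-0.25,0],[[0,-0.8,0],-0.34,0],[[0,-0.95,0],-0.42,0],[[0,-1,0],-0.5,0]]'
python3 -m creep '[[[0,-0.06,0],0,0],[[0,-0.06,0],0,0],[[0,-0.06,0],0,0],[[0,-0.06,0],0,0]]'
python3 loc.py
```

```text
time_s: 37.85
eef_pos: [0.5078, 0.4022, 0.4067]
eef_rot: [0.002, 0.036, 0.999, 0.003]
wrist_force: [-0.4, 0.0, -2.1]
finger_gap: 0.605
gripper_force: 63.4
time_s: 38.45
eef_pos: [0.5404, 0.1959, 0.4012]
eef_rot: [-0.0, 0.421, 0.907, -0.002]
wrist_force: [0.8, 0.3, -2.1]
finger_gap: 0.601
gripper_force: 63.5
time_s: 39.05
eef_pos: [0.5392, -0.0021, 0.4015]
eef_rot: [0.0, 0.736, 0.678, -0.001]
wrist_force: [0.2, 0.2, -2.3]
finger_gap: 0.603
gripper_force: 63.7
time_s: 39.45
eef_pos: [0.5404, -0.009, 0.4023]
eef_rot: [-0.0, 0.731, 0.683, -0.0]
wrist_force: [0.5, -0.8, -3.5]
finger_gap: 0.604
gripper_force: 63.7
t 39.45 tcp [ 0.5404 -0.009   0.4023] toolY -3.9 gap 0.604 q7 0.18
```

```bash
python3 -m creep '[[[0,0,-0.2],0,0],[[0,0,-0.4],0,0],[[0,0,-0.6],0,0],[[0,0,-0.72],0,0],[[0,0,-0.79],0,0],[[0,0,-0.81],0,0],[[0,0,-0.82],0,0],[[0,0,-0.82],0,0],[[0,0,-0.82],0,0]]'
python3 -m creep '[[[0,0,0],0,0.85],[[0,0,0],0,0.85],[[0,0,0],0,0.85],[[0,0,0],0,0.85],[[0,0,0.1],0,0.85],[[0,0,0.3],0,0.85],[[0,0,0.55],0,0.85],[[0,0,0.82],0,0.85],[[0,0,0.82],0,0.85]]'
python3 -m creep '[[[-0.2,0.56,0],0.5,0.5],[[-0.2,0.56,0],1,0.5],[[-0.2,0.56,0],1,0.5],[[-0.2,0.56,0],1,0.5],[[-0.2,0.56,0],1,0.5],[[-0.2,0.56,0],1,0.5],[[-0.2,0.56,0],1,0.5],[[-0.2,0.56,0],1,0.5],[[-0.2,0.56,0],1,0.5],[[-0.2,0.56,0],1,0.5],[[-0.2,0.56,0],1,0.5],[[-0.2,0.56,0],1,0.5],[[-0.2,0.56,0],1,0.5]]'
python3 loc.py top
python3 - <<'E'
from h import *
c=cam("wrist");P=cloud(c); p=get_obs()["eef_pos"]
S=np.array([.467,-.364]); a=np.radians(-4.04); ex=np.array([np.cos(a),np.sin(a)]); ey=np.array([-np.sin(a),np.cos(a)])
d=P[...,:2]-S; X=d@ex;Y=d@ey;Z=P[...,2]
m=(Y>.43)&(Y<.5)&(abs(X)<.12)&(Z>.06)&(Z<.1);k=m&(abs(X)<.06)
print("bar",k.sum(),Y[k].min(),Y[k].max(),X[m].min(),X[m].max(),"tcp",(p[:2]-S)@ex,(p[:2]-S)@ey)
t=cam("top");cv2.imwrite("pics/t2.png",np.hstack([cv2.resize(t["im"][160:300,240:440],None,fx=2.7,fy=2.7)]))
E
```

```text
time_s: 40.35
eef_pos: [0.541, -0.0094, 0.2402]
eef_rot: [-0.0, 0.731, 0.682, 0.001]
wrist_force: [-2.6, 2.3, 6.4]
finger_gap: 0.603
gripper_force: 64.2
time_s: 41.25
eef_pos: [0.5421, -0.0113, 0.4085]
eef_rot: [0.003, 0.732, 0.681, 0.004]
wrist_force: [0.2, 0.2, -0.4]
finger_gap: 0.846
gripper_force: 0.0
time_s: 42.55
eef_pos: [0.5003, 0.1017, 0.4024]
eef_rot: [-0.0, 0.037, 0.999, -0.0]
wrist_force: [-0.2, -0.1, 0.2]
finger_gap: 0.497
gripper_force: 0.0
t 42.55 tcp [0.5003 0.1017 0.4024] toolY 85.8 gap 0.497 q7 1.38
top tray xyz [ 0.5359 -0.0085  0.1054] ext [0.048 0.048] px [304. 209.] shift [ 0.178 -0.551]
top tray xyz [ 0.53   -0.0827  0.1052] ext [0.051 0.047] px [329. 211.] shift [ 0.149 -0.922]
top tray xyz [ 0.5248 -0.1589  0.1057] ext [0.048 0.05 ] px [354. 212.] shift [ 0.123 -1.303]
top tray xyz [ 0.432  -0.0745  0.1054] ext [0.05  0.047] px [327. 243.] shift [-0.341 -0.881]
top tray xyz [ 0.4259 -0.1494  0.1058] ext [0.048 0.049] px [352. 245.] shift [-0.372 -1.255]
bar 1768 0.4594909707356547 0.4716183837561334 -0.08452798410496999 0.08534864161712365 tcp 0.00041649799480937555 0.46695135724264847
```

View pics/t2.png

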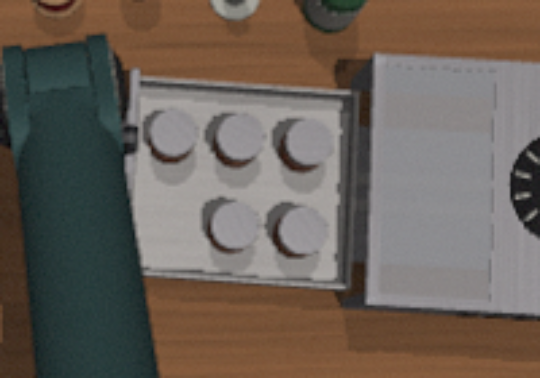

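The top crop shows five jars standing: (170,133), (237,137), (303,143), (232,225), (298,230). Pinch the bar at its middle and push home gently.

```bash
python3 -m creep '[[[0,-0.005,-0.25],0,0.5],[[0,-0.005,-0.5],0,0.5],[[0,-0.005,-0.7],0,0.5],[[0,-0.005,-0.8],0,0.5],[[0,-0.005,-0.84],0,0.5],[[0,-0.005,-0.84],0,0.5],[[0,-0.005,-0.84],0,0],[[0,-0.005,-0.84],0,0],[[0,-0.005,-0.84],0,0],[[0,-0.005,-0.84],0,0],[[0,-0.005,-0.84],0,0],[[0,-0.005,-0.84],0,0]]'
python3 -m creep '[[[-0.001,-0.02,0],0,0],[[-0.004,-0.06,0],0,0],[[-0.008,-0.11,0],0,0],[[-0.012,-0.17,0],0,0],[[-0.016,-0.23,0],0,0],[[-0.021,-0.29,0],0,0],[[-0.025,-0.35,0],0,0],[[-0.029,-0.41,0],0,0],[[-0.033,-0.47,0],0,0],[[-0.038,-0.53,0],0,0],[[-0.042,-0.59,0],0,0],[[-0.046,-0.65,0],0,0],[[-0.049,-0.69,0],0,0],[[-0.051,-0.71,0],0,0],[[-0.051,-0.71,0],0,0]]'
```

```text
time_s: 43.9
eef_pos: [0.501, 0.1007, 0.2362]
eef_rot: [0.001, 0.036, 0.999, 0.001]
wrist_force: [-0.9, -0.4, 6.8]
finger_gap: 0.115
gripper_force: 58.6
time_s: 45.4
eef_pos: [0.4908, -0.0418, 0.2362]
eef_rot: [0.002, 0.036, 0.999, 0.0]
wrist_force: [-0.9, -2.1, 7.4]
finger_gap: 0.114
gripper_force: 58.9
```

```bash
python3 -m creep '[[[-0.001,-0.02,0],0,0],[[-0.004,-0.06,0],0,0],[[-0.008,-0.11,0],0,0],[[-0.012,-0.17,0],0,0],[[-0.016,-0.23,0],0,0],[[-0.021,-0.29,0],0,0],[[-0.025,-0.35,0],0,0],[[-0.029,-0.41,0],0,0],[[-0.033,-0.46,0],0,0],[[-0.036,-0.5,0],0,0],[[-0.038,-0.53,0],0,0],[[-0.039,-0.55,0],0,0],[[-0.039,-0.55,0],0,0],[[-0.039,-0.55,0],0,0]]'
python3 -m creep '[[[-0.001,-0.015,0],0,0],[[-0.002,-0.03,0],0,0],[[-0.003,-0.045,0],0,0],[[-0.003,-0.045,0],0,0],[[-0.003,-0.045,0],0,0]]'
```

```text
time_s: 46.8
eef_pos: [0.483, -0.1516, 0.2362]
eef_rot: [0.002, 0.036, 0.999, -0.0]
wrist_force: [-0.1, -1.3, 6.1]
finger_gap: 0.12
gripper_force: 58.9
time_s: 47.3
eef_pos: [0.4832, -0.1552, 0.2362]
eef_rot: [0.001, 0.033, 0.999, 0.004]
wrist_force: [-2.9, 18.8, 15.4]
finger_gap: 0.115
gripper_force: 63.6
```

```bash
python3 -m creep '[[[0,0.02,0],0,0.5],[[0,0.02,0],0,0.5],[[0,0.02,0],0,0.5],[[0,0.02,0],0,0.5],[[0,0.02,0],0,0.5],[[0,0.02,0.25],0,0.5],[[0,0.02,0.5],0,0.5],[[0,0.02,0.75],0,0.5],[[0,0.02,0.95],0,0.5],[[0,0.02,0.95],0,0.5]]'
python3 -m creep '[[[-0.05,-0.9,0],0,0.5],[[-0.05,-0.9,0],0,0.5],[[-0.05,-0.9,0],0,0.5],[[-0.05,-0.9,0],0,0.5],[[-0.05,-0.9,0],0,0.5],[[-0.05,-0.9,0],0,0.5]]'
python3 -m creep '[[[-0.04,-0.3,0],-0.21,0.5],[[-0.04,-0.3,0],-0.21,0.5],[[-0.04,-0.3,0],-0.21,0.5],[[-0.04,-0.3,0],-0.21,0.5],[[-0.04,-0.3,0],-0.21,0.5]]'
python3 loc.py
python3 - <<'E'
from h import *
S=np.array([.467,-.364]); a=np.radians(-4.04); ex=np.array([np.cos(a),np.sin(a)]); ey=np.array([-np.sin(a),np.cos(a)])
t=cam("top");P=cloud(t);d=P[...,:2]-S;X=d@ex;Y=d@ey;Z=P[...,2]
k=(abs(X)<.06)&(Y>.16)&(Y<.3)&(Z>.07)&(Z<.1); print("bar Y",np.percentile(Y[k],[1,25,50,75,99]) if k.any() else 0)
c=cam("wrist");P=cloud(c);Z=P[...,2]
m=(Z>.188)&(Z<.208);m&=np.hypot(P[...,0]-.462,P[...,1]+.422)<.05
q=P[m];print(m.sum(),cv2.minAreaRect(q[:,:2].astype(np.float32)),np.median(Z[m]))
o=np.vstack([cv2.resize(t["im"][190:280,310:490],None,fx=3,fy=3)]); w=c["im"]
cv2.imwrite("pics/k1.png",np.vstack([o,cv2.resize(w,(540,405))[:330]]))
E
```

```text
time_s: 48.3
eef_pos: [0.4828, -0.1576, 0.4306]
eef_rot: [0.006, 0.036, 0.999, -0.0]
wrist_force: [-0.1, -1.0, 0.7]
finger_gap: 0.502
gripper_force: 0.0
time_s: 48.9
eef_pos: [0.4711, -0.3366, 0.4238]
eef_rot: [-0.001, 0.037, 0.999, 0.0]
wrist_force: [0.7, 1.2, -0.3]
finger_gap: 0.501
gripper_force: 0.0
time_s: 49.4
eef_pos: [0.4648, -0.394, 0.4243]
eef_rot: [-0.0, 0.196, 0.981, 0.001]
wrist_force: [0.2, 0.1, 0.2]
finger_gap: 0.499
gripper_force: 0.0
t 49.4 tcp [ 0.4648 -0.394   0.4243] toolY 67.3 gap 0.499 q7 2.09
bar Y [0.20604069 0.20962583 0.21284679 0.21564181 0.21847353]
1446 ((0.46190235018730164, -0.4255947470664978), (0.013244517147541046, 0.055355239659547806), 68.14141845703125) 0.19821849341246484
```

View pics/k1.png

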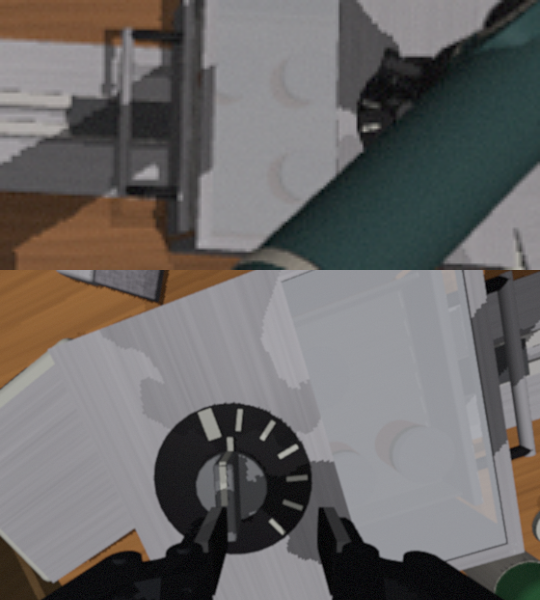

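```bash
python3 - <<'E'
from h import *
import pickle
S=np.array([.467,-.364]); a=np.radians(-4.04); ex=np.array([np.cos(a),np.sin(a)]); ey=np.array([-np.sin(a),np.cos(a)])
def bar(t,lo,hi):
    P=cloud(t);d=P[...,:2]-S;X=d@ex;Y=d@ey;Z=P[...,2]
    k=(abs(X)<.06)&(Y>lo)&(Y<hi)&(Z>.07)&(Z<.1); print(k.sum(),np.round(np.percentile(Y[k],[1,25,50,75,99]),4))
t0=pickle.load(open("top.pkl","rb")); bar(t0,.25,.32); bar(cam("top"),.19,.25)
for c in(pickle.load(open("scene.pkl","rb")),cam("scene")): bar(c,.19,.32)
E
python3 -m creep '[[[-0.014,-0.148,0],0,0.5],[[-0.014,-0.148,0],0,0.5],[[-0.014,-0.148,-0.2],0,0.5],[[-0.014,-0.148,-0.35],0,0.5],[[-0.014,-0.148,-0.407],0,0.5],[[-0.014,-0.148,-0.407],0,0.5],[[-0.014,-0.148,-0.407],0,0.5]]'; python3 loc.py
```

```text
155 [0.2731 0.277  0.2799 0.2828 0.2856]
156 [0.2061 0.21   0.2127 0.2153 0.2182]
225 [0.2121 0.2198 0.2233 0.2788 0.2846]
106 [0.2056 0.2088 0.2116 0.2144 0.2174]
time_s: 50.3
eef_pos: [0.4613, -0.4261, 0.3445]
eef_rot: [0.001, 0.199, 0.98, -0.0]
wrist_force: [0.3, -0.5, 0.8]
finger_gap: 0.5
gripper_force: 0.0
t 50.3 tcp [ 0.4613 -0.4261  0.3445] toolY 67.0 gap 0.5 q7 2.19
```

Bar measured at Y≈0.212 against 0.2095 expected for home, so it's within tolerance and the stop was felt. Close on the knob and turn clockwise by 1.22 units.

```bash
python3 -m creep '[[[0.002,0.008,0],0,0.3],[[0.002,0.008,0],0,0],[[0.002,0.008,0],0,0],[[0.002,0.008,0],0,0],[[0.002,0.008,0],0,0],[[0.002,0.008,0],0,0]]'
python3 -m creep '[[[0,0,0],-0.06,0],[[0,0,0],-0.12,0],[[0,0,0],-0.18,0],[[0,0,0],-0.24,0],[[0,0,0],-0.3,0],[[0,0,0],-0.36,0],[[0,0,0],-0.42,0],[[0,0,0],-0.48,0],[[0,0,0],-0.54,0],[[0,0,0],-0.6,0],[[0,0,0],-0.6,0]]'; python3 loc.py
```

```text
time_s: 50.9
eef_pos: [0.4612, -0.4253, 0.3451]
eef_rot: [0.001, 0.2, 0.98, -0.001]
wrist_force: [-1.6, -1.7, 5.8]
finger_gap: 0.138
gripper_force: 62.0
time_s: 52.0
eef_pos: [0.4621, -0.4246, 0.345]
eef_rot: [0.002, 0.623, 0.782, 0.0]
wrist_force: [-0.0, -0.8, 7.7]
finger_gap: 0.141
gripper_force: 62.4
t 52.0 tcp [ 0.4621 -0.4246  0.345 ] toolY 12.9 gap 0.141 q7 1.38
```

```bash
python3 -m creep '[[[0,0,0],-0.06,0],[[0,0,0],-0.12,0],[[0,0,0],-0.18,0],[[0,0,0],-0.24,0],[[0,0,0],-0.3,0],[[0,0,0],-0.36,0],[[0,0,0],-0.42,0],[[0,0,0],-0.48,0],[[0,0,0],-0.54,0],[[0,0,0],-0.6,0],[[0,0,0],-0.62,0],[[0,0,0],-0.62,0],[[0,0,0],-0.62,0]]'; python3 loc.py
```

```text
time_s: 53.3
eef_pos: [0.463, -0.4248, 0.3451]
eef_rot: [0.003, 0.916, 0.401, 0.001]
wrist_force: [3.7, -1.9, 4.9]
finger_gap: 0.141
gripper_force: 62.0
t 53.3 tcp [ 0.463  -0.4248  0.3451] toolY -42.7 gap 0.141 q7 0.56
```

```bash
python3 -m creep '[[[0,0,0],0,0.4],[[0,0,0],0,0.5],[[0,0,0],0,0.5],[[0,0,0],0,0.5],[[0,0,0.1],0,0.5],[[0,0,0.3],0,0.5],[[0,0,0.5],0,0.5],[[0,0,0.5],0,0.5],[[0,0,0.5],0,0.5]]'
python3 - <<'E'
from h import *
c=cam("wrist");P=cloud(c);Z=P[...,2]
m=(Z>.188)&(Z<.208);m&=np.hypot(P[...,0]-.462,P[...,1]+.424)<.05
print(m.sum(),cv2.minAreaRect(P[m][:,:2].astype(np.float32)))
cv2.imwrite("pics/k2.png",c["im"])
E
python3 -m creep '[[[0,1,0.5],0,0.5],[[0,1,0.5],0,0.5],[[0,1,0.5],0,0.5],[[0,1,0.5],0,0.5],[[0,1,0.5],0,0.5],[[0,1,0.5],0,0.5]]'
python3 -m creep '[[[0,1,0],0,0.5],[[0,1,0],0,0.5],[[0,1,0],0,0.5],[[0,1,0],0,0.5],[[0,1,0],0,0.5]]'
python3 -m creep '[[[0,0.8,0],0,0.5],[[0,0.8,0],0,0.5],[[0,0.8,0],0,0.5],[[0,0.8,0],0,0.5],[[0,0.8,0],0,0.5]]'
python3 - <<'E'
from h import *
t=cam("top");s=cam("scene")
P=cloud(t);Z=P[...,2];m=(Z>.185)&(Z<.21)&(np.hypot(P[...,0]-.462,P[...,1]+.424)<.05)
cnt=max(cv2.findContours(m.astype(np.uint8),0,2)[0],key=cv2.contourArea); print(cv2.minAreaRect(onplane(t,cnt.reshape(-1,2),.199)[:,:2].astype(np.float32)))
cv2.imwrite("pics/t3.png",np.vstack([cv2.resize(t["im"][180:280,310:490],None,fx=3,fy=3),cv2.resize(s["im"][150:260,70:250],None,fx=3,fy=3)[:290]]))
E
```

```text
time_s: 54.2
eef_pos: [0.4611, -0.4244, 0.4452]
eef_rot: [0.001, 0.916, 0.4, 0.001]
wrist_force: [0.1, -0.7, -1.2]
finger_gap: 0.498
gripper_force: 0.0
1496 ((0.4630680978298187, -0.4258190393447876), (0.055559754371643066, 0.012882225215435028), 47.07697677612305)
time_s: 54.85
eef_pos: [0.4627, -0.2205, 0.5434]
eef_rot: [-0.001, 0.915, 0.404, 0.001]
wrist_force: [0.1, -0.4, -0.2]
finger_gap: 0.499
gripper_force: 0.0
time_s: 55.35
eef_pos: [0.4603, -0.0231, 0.5432]
eef_rot: [-0.002, 0.916, 0.401, 0.001]
wrist_force: [0.5, 0.6, -0.2]
finger_gap: 0.499
gripper_force: 0.0
time_s: 55.85
eef_pos: [0.4611, 0.1372, 0.5422]
eef_rot: [0.001, 0.916, 0.402, -0.001]
wrist_force: [0.4, -1.0, -0.1]
finger_gap: 0.499
gripper_force: 0.0
((0.46254080533981323, -0.42107486724853516), (0.05456924811005592, 0.016464605927467346), 47.188941955566406)
```

View pics/k2.png

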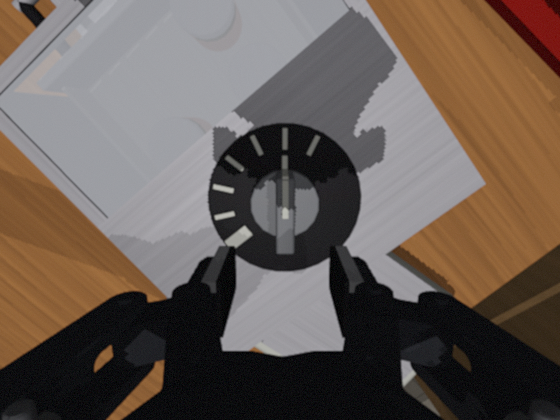

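View pics/t3.png

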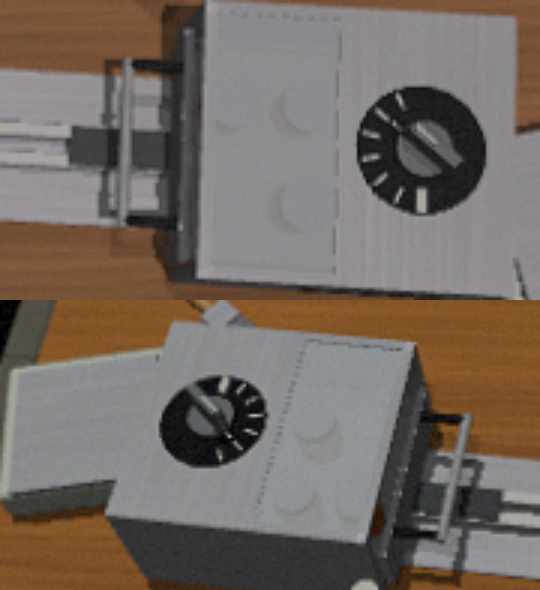

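Wrist view: pointer at (285,165) in line with the fifth thin mark (285,138), counted from the broad zero at (238,237). The angle measures 2.25 rad. In the window, crescents at (295,113), (300,207) and (230,127) show three jars, so I check these against the expected positions.

```bash
python3 - <<'E'
from h import *
t=cam("top");s=cam("scene")
J=np.array([[.5205,-.2665],[.514,-.3395],[.416,-.3315]])
a=np.linspace(0,2*np.pi,24)
o1=cv2.resize(t["im"][180:280,310:490],None,fx=4,fy=4,interpolation=2);o2=cv2.resize(s["im"][190:260,150:250],None,fx=5,fy=5,interpolation=2)
for j in J:
    r=np.c_[j[0]+.0265*np.cos(a),j[1]+.0265*np.sin(a),np.full(24,.105)]
    for x in px(t,r): cv2.circle(o1,tuple(int(v) for v in (x-[310,180])*4),1,(0,0,255),-1)
    for x in px(s,r): cv2.circle(o2,tuple(int(v) for v in (x-[150,190])*5),1,(0,0,255),-1)
g=np.zeros((350,720,3),np.uint8);g[:,:500]=o2[:350]
o1=o1[:249]
cv2.imwrite("pics/t4.png",cv2.convertScaleAbs(np.vstack([o1,g]),alpha=1.0))
E
```

```text
(no output)
```

View pics/t4.png

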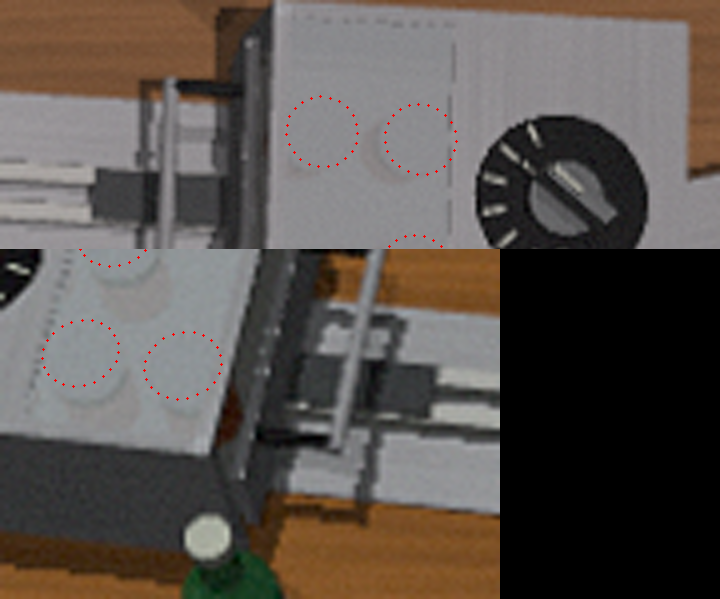

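In both views the lids lie where expected, within about 1 cm, all upright. The arm is clear, so I hand it in.

```bash
python3 -c "
from station import sign_off; print(sign_off())"
```

```text
the job is handed in; nothing more can be done
None
```

I've handed the job in: five jars on the tray, tray pushed home to its stop, and timer at mark 5 (measured 2.25 rad). I had sight of only three jars after the push; the rear two are hidden under the solid part of the roof, and `sign_off` returned no result.

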